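# Refit the stop block on the saw's bent guide rod

## Robot

A 6-joint arm with a two-finger parallel gripper is mounted at the origin on the work surface. World frame = base frame: x ahead of the robot, y to its left, z up, the work surface at z = 0. Lengths are in m, angles in rad, forces in N, time in s.
With the tool pointing down it reaches from about 0.3 to 0.875 m from the base axis. Payload 4.2 kg.
Tool frame: the origin (TCP) lies midway between the tips of the shut fingers; the grasp point (between the pads) lies 19 mm behind it (manip.tcp_to_grasp is the distance from the TCP to the grasp point, in m); z points along the fingers, y is the line along which they close (so a half turn about z gives the same grasp; the last joint's range is limited). The gripper opens to 85 mm and grips with 20 to 120 N. Pads are 22 mm wide; open, the fingers measure 114 mm over their backs; the gripper's body (76 mm by 85 mm) begins 54 mm behind the grasp point. The pads swing forward as they close: fully open they stand 13 mm farther back than shut.
Start: joints at [1.269, 0.32, 1.565, -0, 1.257, -0.02], TCP at [0.16, 0.552, 0.231] pointing down, gripper open.
Joint ranges: [-3.11, 3.11], [-0.84, 2.01], [0.21, 2.61], [-1.34, 4.49], [0.05, 2.63], [-2.56, 2.56]. Speed limits (rad/s): [2.57, 2.57, 3.14, 3.14, 3.14, 3.14].

## Interface

Orientations are given as a 3x3 rotation matrix whose columns are the frame's x, y, z axes.
In Python, from plant import manip, vision, boxes_of, outline_of gives the robot as it stands.
- The arm moves only by the tool arm_command, never from a script. Its argument "steps" is a list of rows, each a list of 7 numbers: the opening, from 0 (shut) to 1 (fully open), then the shift along the tool's x, y, z in cm, then the turn, a rotation vector about the tool's x, y, z in degrees. In form: [[jaw, x, y, z, rx, ry, rz], ...]. A call has 1 to 10 rows; each row is the pose to reach, as a shift and turn from the pose commanded when the call began, along the tool's axes at that moment; what a row does not reach only later rows make up. A row lasts 1/10 s, in which the tool goes at most 50 mm and 8.59 degrees, less where a joint would pass 70% of its speed; a pose out of reach is approached as far as the arm can. A call with a gripper value outside its range is refused whole. The fingers move at their own pace and stop on an object; "newtons" is the grip in N (left out, the last holds). Time passes only in rows, so rows that repeat a pose let the fingers close. It gives the time, the measured TCP pose, the force, the opening and the grip force at its end, in the units of the state.
- manip.read_state(): the state, without advancing time (a new reading comes with each control period).
- vision.grab_frame(name): name is "scene" or "side" or "wrist"; returns (picture, depth): 480x640x3 uint8, red, green, blue; 480x640 float32, m along the optical axis (not along the pixel's ray), 0 where there is no reading.
- vision.camera_info(name): a dict with "fovy" (degrees; the focal length in pixels is half the picture's height over the tangent of half this angle, whatever the lens; pixels are square), "cx", "cy" (the principal point, pixels), "R" (3x3) and "t" (3): a world point X has camera coordinates R X + t. Camera axes: x right, y down, z forward; pixel columns grow to the right and rows downward; lengths in m; the calibration is good to about 2 mm. A picture is of the moment at which its call begins: read the wrist's pose just before it. camera_info takes no time and is no camera call; for the wrist camera it gives the pose at the moment of the call.
- manip.close_job(): hands the job in; it is judged then, once.
Trained networks look in the newest picture that a camera, given by its name, has taken for a name from the list of things; names that differ only in an ending like _2 or _b are one class to them, and where a whole thing is asked for, a point or a joint stands for the part that bears it (a point fixed in the world has none). Each returns a list of dicts, best first, with "confidence" (0 to 1); they miss things now and then, are a little off and sometimes report something else, mostly with a low value. They report only what shows in the picture. A call takes as long as a camera call.
- boxes_of(name, camera): "box" ([left, top, right, bottom] in pixels, round what is visible of it).
- outline_of(name, camera): "mask" (480x640 bool, what is visible of it) and "box" ([left, top, right, bottom] in pixels, round what is visible of it).
The state is a dict: "time_s": time; "q": joint angles; "qvel": joint speeds; "joint_efforts": joint torques, N m; "position": TCP position; "tool_rot": TCP orientation; "force": force on the tool from outside, world axes, zero at the start; "moment": the same for the moment, N m; "width": opening from 0.0 (shut) to 1.0 (fully open); "grip_force": force on a finger pad.
Only numpy, scipy, OpenCV 4.12 (cv2) and the standard library are available. Lean on these libraries where they do the work, as an engineer would, in place of code of your own. Each camera call takes 0.05 s, during which the arm holds its last target. There are 200 camera calls.

## Task

Take the larger of the two drilled aluminium stop blocks, thread its bore over the free end of the hand-bent steel guide rod, and feel it along the rod, round the bend, gently and without forcing it or letting it jam. Press it home against the rubber buffer at the bracket with about 8 N, so that the buffer is felt to push back, then let go and leave it there; leave the small block and the other things on the table alone.

Things in the scene. Friction and masses are not known exactly. Their poses are not given: they have to be found in the camera images.
- stop_block: The larger stop block, aluminium, 150 g +-30%, standing on the table. Body 24 mm along x (bore direction), 36 along y, 40 high; on top a thumb tab 24 mm along x, 14 thick along y, 28 high, flush with the ends (top 68 mm up). Round bore 16 mm across right through along x, axis 24 mm above the underside. Origin: centre of underside; z up. Alike from either end.
- bore (a point): Middle of the larger block's bore, 24 mm above its underside, on the bore's axis. Axes as stop_block: x along the bore.
- guide_rod: Grey bracket fixed to the table with a rigid bent steel rod 12 mm thick, level, axis 110 mm up. Origin on the table under the rod's root; z up, x along the rod away from the bracket. Straight at y=0 from x=0 to 75 mm, then bent right (-y) by hand, uneven: 60 degrees (+-30) within 84 mm, radius about 80, some mm off a true arc. Then a straight 70 mm leg. Upright 128 high, x=-34 to -10.
- rod_tip (a point): Centre of the rod's rounded free end (the metal ends 6 mm beyond), 110 mm above the table. x points outward along the straight free leg, z up; so the leg runs back 70 mm from here along -x to the end of the bend.
- rod_home (a point): Point on the rod's axis, 36 mm from the guide_rod origin along x: the middle of the bore is here, within 6 mm along x, when the block just touches the rubber (it depends on the rubber's wear). Axes as guide_rod.
- buffer: Steel cup 32 mm across round the rod at the bracket, with a worn black rubber disc, 26 mm across, standing out of it by 8 to 20 mm (different each time, to be felt). Origin: centre of the cup's rim, 10 mm from the guide_rod origin along x; x points away from the bracket. The rubber yields towards the bracket by 0.2 mm per newton (1.6 mm at 8 N), at most 7 mm, and slowly comes back.
- small_block: Smaller stop block of the same shape and metal, 20 x 28 mm and 50 mm high with its tab, bore only 9 mm so it cannot go on the rod. Bystander. Origin: centre of the underside.
- oak_offcut: Bystander: pale oak offcut, 90 x 160 x 22 mm. Origin: centre of the underside.
- screw_jar: Bystander: amber jar, 64 mm across and 85 mm high. Origin: centre of the underside.
- tape_measure: Bystander: black tape measure, 65 x 34 x 62 mm. Origin: centre of the underside.
- screwdriver: Bystander: screwdriver lying on the table. Origin: underside of the tool.
- bench_brush: Bystander: wooden brush lying on the table. Origin: underside of the tool.
- beech_strip: Bystander: wooden strip, 30 x 200 x 18 mm. Origin: centre of the underside.

How it is judged:
By the outcome, as a careful person would: the job done as asked, in the order asked, and still so for the second after the job is handed in, with the robot touching nothing.
It also fails if it takes over 72 s, if anything falls off the work surface, if the arm or the gripper's body presses on something with over 40 N, if the wrist force passes 120 N, or if a joint passes its speed limit or range.

## Working session

There is one attempt and no reset: what is moved stays moved. The work goes in short steps, Python scripts to look and compute and a tool call to move; the robot and the scene stay as the last step left them, time stands still between calls to the robot, and variables do not carry over. Pictures are saved under pics/ and viewed, at most 10 in all, crops included, and the job is handed in when it is done.

Besides the shell and the picture viewer there is one more tool, called after "Emit:" by a JSON object that holds its "method" and its "body". arm_command: Moves the arm, as the interface text tells. Its arguments: {"type":"object","properties":{"steps":{"type":"array","items":{"type":"array","items":{"type":"number"}}},"newtons":{"type":"number"}},"required":["steps"]}

```bash
mkdir -p pics; ls
cat > h.py <<'E'
import numpy as np, cv2
from plant import manip, vision, boxes_of, outline_of
def cam(n):
    i=vision.camera_info(n); f=240/np.tan(np.radians(i["fovy"])/2); return i,f
def cloud(n,depth,info=None):
    i,f=info or cam(n); v,u=np.mgrid[:480,:640]
    P=np.stack([(u-i["cx"])/f*depth,(v-i["cy"])/f*depth,depth],-1)
    return (P-np.array(i["t"]))@np.array(i["R"])
def proj(n,X,info=None):
    i,f=info or cam(n); c=np.atleast_2d(X)@np.array(i["R"]).T+np.array(i["t"])
    return np.c_[c[:,0]/c[:,2]*f+i["cx"],c[:,1]/c[:,2]*f+i["cy"]]
def save(n,im): cv2.imwrite("pics/"+n+".png",np.ascontiguousarray(im[...,::-1]))
E
python3 - <<'E'
from h import *
for n in("scene","side"):
    im,d=vision.grab_frame(n); save(n,im); P=cloud(n,d); np.save(n+".npy",P)
    i,f=cam(n); print(n,f,-np.array(i["R"]).T@i["t"])
    for o in("stop_block","guide_rod","small_block","screw_jar","tape_measure","oak_offcut"):
        for r in outline_of(o,n)[:2]:
            m=r["mask"]&(d>0); print(o,round(r["confidence"],2),np.round(r["box"]),np.round(np.median(P[m],0),3) if m.any() else None)
            if r["confidence"]>.5: np.save(f"m_{o}_{n}.npy",r["mask"])
E
```

```text
pics
scene 439.56288002510905 [1.19051079 0.27638604 0.7294882 ]
stop_block 0.62 [210. 183. 226. 212.] [ 0.464 -0.294  0.038]
stop_block 0.58 [309. 219. 416. 342.] [0.662 0.187 0.05 ]
guide_rod 0.57 [313. 218. 420. 342.] [0.663 0.188 0.051]
small_block 0.51 [189. 229. 204. 248.] [ 0.607 -0.267  0.03 ]
screw_jar 0.65 [183. 263. 227. 312.] [ 0.749 -0.157  0.061]
tape_measure 0.98 [427. 218. 463. 248.] [0.419 0.262 0.045]
tape_measure 0.53 [186. 264. 226. 311.] [ 0.749 -0.157  0.06 ]
oak_offcut 0.57 [214. 306. 305. 365.] [ 0.792 -0.012  0.021]
side 455.6525224662532 [ 0.26425751 -0.66262103  0.61786918]
stop_block 0.73 [328. 400. 351. 448.] [ 0.452 -0.31   0.041]
guide_rod 0.67 [305. 195. 354. 257.] [0.642 0.172 0.075]
small_block 0.73 [406. 367. 424. 402.] [ 0.597 -0.28   0.032]
screw_jar 0.95 [425. 286. 466. 339.] [ 0.721 -0.188  0.06 ]
tape_measure 0.96 [208. 218. 228. 254.] [0.403 0.231 0.046]
oak_offcut 0.75 [387. 246. 463. 305.] [ 0.773 -0.027  0.023]
oak_offcut 0.72 [209. 219. 227. 255.] [0.402 0.23  0.051]
```

View pics/scene.png

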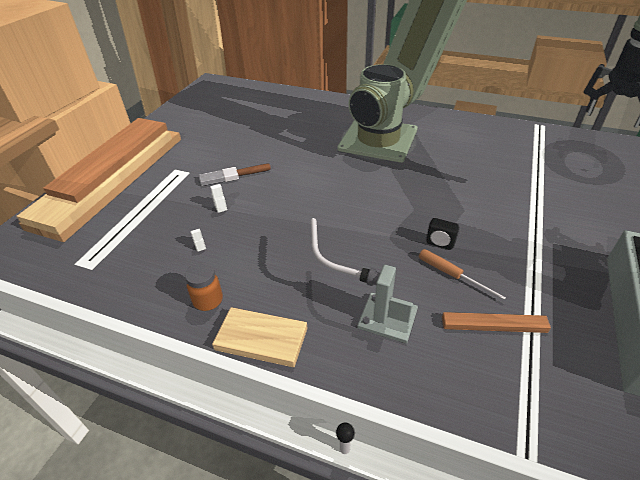

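View pics/side.png

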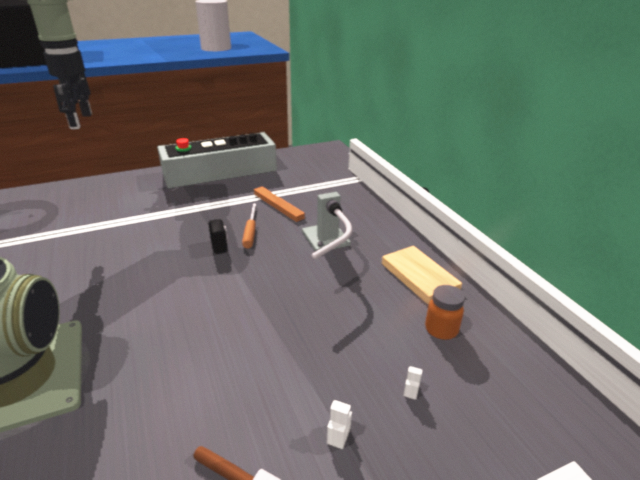

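The scene view shows the large block at about (218,198), the small one at (198,240), and the rod from its tip at (314,220) to the bracket at (385,300). The side view shows the large block at (340,424) and the tip at (315,255). The two cameras' positions disagree a little, so I'll check that first.

Run:
```python
from h import *
np.set_printoptions(suppress=True,precision=4)
for n in("scene","side"):
    print({k:v for k,v in vision.camera_info(n).items() if k not in "R"})
    P=np.load(n+".npy")
    for (a,b) in ([(280,200),(250,250),(330,370),(400,200)] if n=="scene" else [(250,300),(300,350),(380,340),(200,300)]): print(a,b,P[b-2:b+3,a-2:a+3].reshape(-1,3).mean(0))
    for o in ("stop_block","oak_offcut","small_block"):
        m=np.load(f"m_{o}_{n}.npy"); p=P[m]; z=p[:,2]
        print(o,m.sum(),np.percentile(z,[1,5,50,95,99]), "top c",np.median(p[z>np.percentile(z,95)-.006],0))
print(manip.tcp_to_grasp, vision.camera_info("wrist"))
```

```text
{'fovy': 57.268812934905185, 'cx': 323.1564123087134, 'cy': 237.49062873916805, 't': array([ 0.1729, -0.3086,  1.3787])}
280 200 [ 0.3789 -0.1653 -0.0003]
250 250 [ 0.5732 -0.1539 -0.0005]
330 370 [ 0.8017  0.1287 -0.0006]
400 200 [ 0.2753  0.1344 -0.0003]
stop_block 3244 [-0.0002  0.0093  0.0505  0.1272  0.129 ] top c [0.658  0.1833 0.1269]
oak_offcut 3770 [0.0021 0.0089 0.0214 0.0236 0.0248] top c [ 0.7883 -0.0143  0.0216]
small_block 176 [0.0024 0.0061 0.0304 0.0502 0.0519] top c [ 0.603  -0.2708  0.049 ]
{'fovy': 55.55309147440227, 'cx': 317.10598398149455, 'cy': 239.44449745999822, 't': array([-0.5067,  0.2334,  0.7612])}
250 300 [0.4194 0.0445 0.0011]
300 350 [ 0.4652 -0.1215  0.0013]
380 340 [ 0.6108 -0.1547  0.0015]
200 300 [0.3249 0.0828 0.0012]
stop_block 866 [0.0005 0.0046 0.0411 0.0699 0.0714] top c [ 0.4565 -0.3033  0.0691]
oak_offcut 513 [0.0069 0.0122 0.051  0.0641 0.0651] top c [0.4035 0.2517 0.0627]
small_block 393 [0.0016 0.0043 0.0315 0.0518 0.0532] top c [ 0.6013 -0.2753  0.0506]
0.0187 {'fovy': 61.170003724442154, 'cx': 320.00972469506047, 'cy': 231.71516770786178, 'R': array([[ 0.2781,  0.9606,  0.0007],
       [ 0.9259, -0.2682,  0.266 ],
       [ 0.2557, -0.0733, -0.964 ]]), 't': array([-0.575 , -0.0348,  0.3777])}
```

Run:
```python
from h import *
np.set_printoptions(suppress=True,precision=4)
for n in("scene","side"):
    P=np.load(n+".npy").reshape(-1,3)
    m=(P[:,2]>.098)&(P[:,2]<.122)&(P[:,0]>.35)&(P[:,0]<.8)&(P[:,1]>-.1)&(P[:,1]<.3); p=P[m]
    print(n,m.sum())
    # top ridge by x bins
    for x in np.arange(p[:,0].min(),p[:,0].max(),.012):
        q=p[(p[:,0]>=x)&(p[:,0]<x+.012)]
        if len(q)>3: print(np.round(x+.006,3),len(q),q.mean(0),q[:,1].min().round(4),q[:,1].max().round(4),q[:,2].max().round(4))
    m=(P[:,2]>.12)&(P[:,2]<.135)&(P[:,0]>.5)&(P[:,0]<.8)&(P[:,1]>0)&(P[:,1]<.3); q=P[m].astype(np.float32)
    if len(q)>5: print("upright top",cv2.minAreaRect(q[:,:2]*1000),q[:,2].max())
    m=(P[:,2]>.056)&(P[:,2]<.075)&(np.hypot(P[:,0]-.457,P[:,1]+.302)<.03); q=P[m].astype(np.float32); print("block tab",len(q),cv2.minAreaRect(q[:,:2]*1000))
    m=(P[:,2]>.006)&(P[:,2]<.075)&(np.hypot(P[:,0]-.457,P[:,1]+.302)<.035); q=P[m].astype(np.float32); print("block",len(q),cv2.minAreaRect(q[:,:2]*1000))
```

```text
scene 853
0.545 24 [0.5455 0.0003 0.1145] -0.0068 0.0077 0.1177
0.557 25 [0.5576 0.0043 0.1143] -0.0034 0.012 0.1169
0.569 24 [0.5695 0.0097 0.1145] 0.0019 0.0163 0.1174
0.581 24 [0.5807 0.0136 0.1143] 0.0063 0.0201 0.1163
0.593 25 [0.5931 0.021  0.1146] 0.0134 0.0277 0.1178
0.605 28 [0.6049 0.0253 0.1143] 0.0178 0.0324 0.1162
0.617 26 [0.6172 0.0302 0.1145] 0.0233 0.0391 0.1177
0.629 38 [0.6294 0.0463 0.1143] 0.0301 0.1982 0.1173
0.641 68 [0.642  0.0836 0.1139] 0.0365 0.1982 0.1214
0.653 281 [0.6542 0.1072 0.1143] 0.0512 0.1981 0.1219
0.665 176 [0.6645 0.1529 0.1139] 0.0845 0.1979 0.1217
0.677 114 [0.6789 0.1863 0.1098] 0.1735 0.1976 0.1217
upright top ((655.4592895507812, 168.5288543701172), (58.83203125, 50.15868377685547), 89.1866455078125) 0.13081846
block tab 67 ((457.929931640625, -300.1825256347656), (17.76545524597168, 23.063962936401367), 46.54060363769531)
block 266 ((458.75506591796875, -298.7903747558594), (38.9259033203125, 24.38460350036621), 45.99366760253906)
side 620
0.543 39 [ 0.5428 -0.0055  0.1141] -0.01 0.002 0.1183
0.555 31 [ 0.5555 -0.0013  0.1146] -0.0064 0.0
[... 192 characters left out ...]
 0.1143] 0.0132 0.0302 0.1189
0.615 28 [0.6153 0.0248 0.1144] 0.0193 0.0357 0.1182
0.627 68 [0.629  0.1155 0.1121] 0.0246 0.1938 0.1219
0.639 132 [0.6405 0.1287 0.1127] 0.0333 0.1759 0.122
0.651 155 [0.6502 0.108  0.115 ] 0.0483 0.1733 0.1217
0.663 24 [0.6631 0.1411 0.117 ] 0.1107 0.1725 0.1219
0.675 16 [0.6762 0.1732 0.1159] 0.171 0.1768 0.1219
upright top ((653.5135498046875, 166.25955200195312), (59.29776382446289, 49.9759635925293), 85.55926513671875) 0.13185996
block tab 259 ((457.43963623046875, -302.2956237792969), (16.57579803466797, 24.429580688476562), 45.62364196777344)
block 824 ((457.4524841308594, -302.3446044921875), (38.564910888671875, 24.51616859436035), 45.615543365478516)
```

```bash
cat >> h.py <<'E'
def goto(p,R):
    """shift (cm) and rotvec (deg) in the tool's axes from the measured pose"""
    from scipy.spatial.transform import Rotation as Ro
    s=manip.read_state(); T=np.array(s["tool_rot"])
    print("shift cm",np.round(T.T@(np.array(p)-s["position"])*100,2),"turn deg",np.round(Ro.from_matrix(T.T@R).as_rotvec(degrees=True),2))
def down(yaw_deg):
    a=np.radians(yaw_deg); x=np.array([np.cos(a),np.sin(a),0]); z=np.array([0,0,-1.]); return np.c_[x,np.cross(z,x),z]
E
python3 - <<'E'
from h import *
np.set_printoptions(suppress=True,precision=4)
s=manip.read_state(); T=np.array(s["tool_rot"]); print(T,s["position"],s["force"],s["time_s"])
i,f=cam("wrist"); c=-i["R"].T@i["t"]; print("cam in tool",T.T@(c-s["position"]),"axes",T.T@i["R"].T)
print("yaw",np.degrees(np.arctan2(T[1,0],T[0,0])))
E
```

```text
[[-0.9606  0.2781  0.    ]
 [ 0.2781  0.9606  0.0001]
 [ 0.      0.0001 -1.    ]] [0.1599 0.5523 0.2314] [-0.2171 -0.9064  0.0612] 0.7
cam in tool [ 0.067  -0.0003 -0.1424] axes [[ 0.     -0.964  -0.266 ]
 [ 1.     -0.0001  0.0006]
 [-0.0006 -0.266   0.964 ]]
yaw 163.85280111936655
```

Run:
```python
from h import *
goto([.541,.072,.26],down(77))
```

```text
shift cm [-49.96 -35.54  -2.87] turn deg [ 1.000e-02 -1.000e-02  8.685e+01]
```

Emit:
{"method": "arm_command", "body": {"steps": [[1,-8,-6,-2.8,0,0,8],[1,-12,-9,-2.8,0,0,16],[1,-16,-12,-2.8,0,0,24],[1,-20,-15,-2.8,0,0,32],[1,-25,-18,-2.8,0,0,40],[1,-30,-21,-2.8,0,0,48],[1,-35,-25,-2.8,0,0,56],[1,-40,-29,-2.8,0,0,64],[1,-45,-32,-2.8,0,0,72],[1,-50,-35.5,-2.8,0,0,80]]}}

```text
time_s: 1.7
position: [0.4694, 0.1605, 0.2595]
tool_rot: [[0.113, 0.994, 0.001], [0.994, -0.113, 0.001], [0.001, 0.001, -1.0]]
force: [0.3, -0.1, 0.6]
width: 0.998
grip_force: 0.0
```

Emit:
{"method": "arm_command", "body": {"steps": [[1,0,0,0,0,0,8],[1,0,0,0,0,0,16],[1,0,0,0,0,0,24],[1,0,0,0,0,0,32],[1,0,0,0,0,0,40],[1,0,0,0,0,0,48],[1,0,0,0,0,0,56],[1,0,0,0,0,0,64],[1,0,0,0,0,0,72],[1,0,0,0,0,0,80]]}}

```text
time_s: 2.7
position: [0.4683, 0.1623, 0.2593]
tool_rot: [[0.998, 0.062, 0.0], [0.062, -0.998, 0.0], [0.0, -0.0, -1.0]]
force: [0.3, 0.1, 0.1]
width: 0.999
grip_force: 0.0
```

Emit:
{"method": "arm_command", "body": {"steps": [[1,0,0,0,0,0,8],[1,0,0,0,0,0,14],[1,0,0,0,0,0,14]]}}

```text
time_s: 3.0
position: [0.4684, 0.1623, 0.2593]
tool_rot: [[0.984, -0.176, 0.0], [-0.176, -0.984, 0.0], [0.0, -0.0, -1.0]]
force: [-0.2, 0.6, -0.5]
width: 0.999
grip_force: 0.0
```

Run:
```python
from h import *
np.set_printoptions(suppress=True,precision=4)
s=manip.read_state(); T=np.array(s["tool_rot"]);print(s["time_s"],s["position"],np.degrees(np.arctan2(T[1,0],T[0,0])),s["q"])
ci=cam("wrist"); im,d=vision.grab_frame("wrist"); save("w1",im); P=cloud("wrist",d,ci); np.save("w1.npy",P)
for a,b in [(60,60),(600,60),(60,300)]: print(P[b,a])
p=P.reshape(-1,3); m=(p[:,2]>.105)&(p[:,2]<.122)&(p[:,0]>.5)&(p[:,0]<.75)&(p[:,1]>-.05)&(p[:,1]<.25); q=p[m]; print(m.sum(),q.min(0),q.max(0))
np.save("rodpts.npy",q)
```

```text
3.0 [0.4684 0.1623 0.2593] -10.131484098186974 [0.3102 0.1763 1.6895 0.0001 1.2756 2.0579]
[0.6248 0.3658 0.0186]
[ 0.5418 -0.1118  0.0007]
[0.4005 0.4577 0.0012]
1764 [ 0.5369 -0.0064  0.1061] [0.5881 0.0241 0.1176]
```

View pics/w1.png

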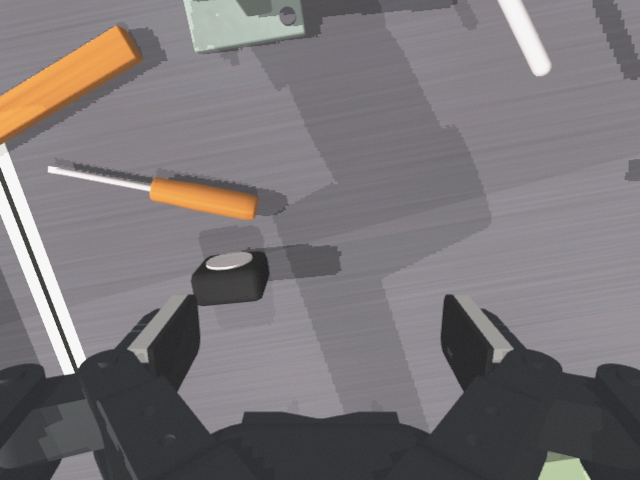

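The wrist view shows the rod tip at (540,68) and the bracket at the top edge. The move fell short of the viewpoint, so I'll move closer.

Emit:
{"method": "arm_command", "body": {"steps": [[1,4,3,-4,0,0,0],[1,8,7,-4,0,0,0],[1,11,10.5,-4,0,0,0],[1,11,10.5,-4,0,0,0],[1,11,10.5,-4,0,0,0]]}}

```text
time_s: 3.55
position: [0.5588, 0.038, 0.2987]
tool_rot: [[0.984, -0.178, -0.001], [-0.178, -0.984, 0.0], [-0.001, -0.0, -1.0]]
force: [0.4, 0.4, 0.4]
width: 1.0
grip_force: 0.0
```

```bash
cat > rod.py <<'E'
from h import *
np.set_printoptions(suppress=True,precision=4)
ci=cam("wrist"); im,d=vision.grab_frame("wrist"); save("w2",im); P=cloud("wrist",d,ci); np.save("w2.npy",P)
p=P.reshape(-1,3); g=np.linalg.inv
m=(p[:,2]>.105)&(p[:,2]<.122)&(p[:,0]>.5)&(p[:,0]<.75)&(p[:,1]>-.05)&(p[:,1]<.25); q=p[m]; print(m.sum(),q.min(0),q.max(0))
# march from the tip: midpoint of the visible width along the local normal
c=-ci[0]["R"].T@ci[0]["t"]; print("cam",c)
# project rod edges to height .110: use points' xy; ridge = mean over slice
t=q[np.argmin(q[:,0])][:2]; dr=np.array([.92,.39]); dr/=np.linalg.norm(dr)
x=t+dr*.008; out=[]
for k in range(40):
    for _ in range(3):
        r=q[:,:2]-x; n=np.array([-dr[1],dr[0]]); s=(abs(r@dr)<.003)&(abs(r@n)<.012)
        if s.sum()<8: break
        e=r[s]@n; x=x+n*(e.max()+e.min())/2
    if s.sum()<8: break
    out.append([*x,*dr,e.max()-e.min(),q[s][:,2].max()])
    if len(out)>2: v=x-np.array(out[-3][:2]); dr=v/np.linalg.norm(v)
    x=x+dr*.006
out=np.array(out); np.save("rod.npy",out)
for o in out: print(o,np.degrees(np.arctan2(o[3],o[2])).round(1))
E
python3 rod.py
```

```text
5719 [ 0.5376 -0.0075  0.105 ] [0.6802 0.1933 0.122 ]
cam [0.6251 0.0257 0.441 ]
[ 0.5462 -0.0007  0.9207  0.3903  0.0117  0.1168] 23.0
[0.5518 0.0017 0.9207 0.3903 0.0118 0.1175] 23.0
[0.5572 0.0041 0.9207 0.3903 0.0119 0.1173] 23.0
[0.5628 0.0064 0.917  0.3989 0.0118 0.1168] 23.5
[0.5683 0.0088 0.9207 0.3903 0.0118 0.1171] 23.0
[0.5738 0.0112 0.9201 0.3916 0.012  0.1167] 23.1
[0.5793 0.0135 0.9163 0.4005 0.0116 0.1173] 23.6
[0.5848 0.0159 0.92   0.3919 0.0118 0.1171] 23.1
[0.5903 0.0183 0.9207 0.3903 0.0118 0.117 ] 23.0
[0.5958 0.0207 0.9165 0.4001 0.012  0.1178] 23.6
[0.6014 0.023  0.9152 0.4029 0.0117 0.1168] 23.8
[0.6069 0.0254 0.9194 0.3934 0.0119 0.1172] 23.2
[0.6124 0.0278 0.9209 0.3897 0.012  0.1176] 22.9
[0.6178 0.0304 0.9177 0.3973 0.012  0.117 ] 23.4
[0.6229 0.0335 0.9085 0.4179 0.0125 0.1174] 24.7
[0.6279 0.0371 0.8783 0.4781 0.0121 0.1166] 28.6
[0.6325 0.041  0.8334 0.5527 0.0127 0.117 ] 33.6
[0.6367 0.0453 0.7874 0.6165 0.0124 0.1171] 38.1
[0.6405 0.05   0.7325 0.6807 0.013  0.1175] 42.9
[0.6439 0.0551 0.667  0.7451 0.0129 0.1177] 48.2
[0.6466 0.0605 0.5906 0.8069 0.01
[... 246 characters left out ...]
8 0.1175] 79.7
[0.6536 0.0958 0.093  0.9957 0.0118 0.117 ] 84.7
[0.6538 0.1018 0.0689 0.9976 0.0119 0.1174] 86.0
[0.6538 0.1078 0.0481 0.9988 0.0121 0.1169] 87.2
[0.654  0.1138 0.0205 0.9998 0.0119 0.1174] 88.8
[0.654  0.1198 0.0191 0.9998 0.0116 0.1171] 88.9
[0.6542 0.1258 0.0109 0.9999 0.0117 0.1175] 89.4
[0.6542 0.1318 0.0194 0.9998 0.0117 0.1174] 88.9
[0.6544 0.1378 0.0238 0.9997 0.0239 0.122 ] 88.6
[0.6545 0.1438 0.0116 0.9999 0.0238 0.122 ] 89.3
[0.6546 0.1498 0.0171 0.9999 0.0238 0.122 ] 89.0
[0.6546 0.1558 0.0182 0.9998 0.0238 0.1219] 89.0
[0.6547 0.1618 0.0145 0.9999 0.0238 0.122 ] 89.2
[0.6548 0.1678 0.0118 0.9999 0.0233 0.122 ] 89.3
[0.6549 0.1738 0.0146 0.9999 0.0237 0.122 ] 89.2
```

View pics/w2.png

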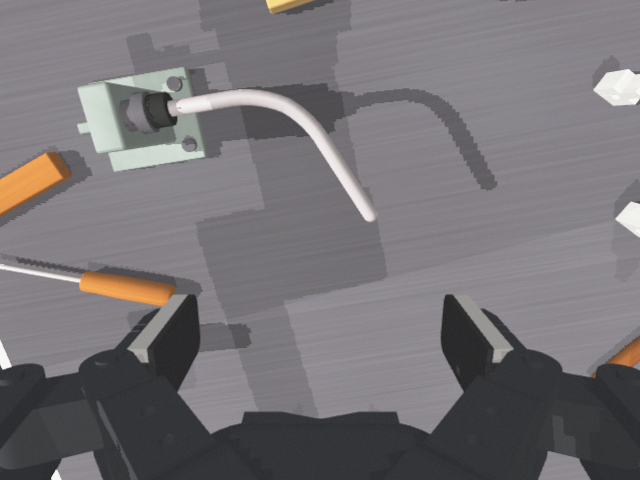

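The view shows the bracket at (145,110), the rod bending from (180,105) to its tip at (370,215), and both blocks at the right edge. The centreline is clean: the leg runs at 23.2° and the root at 89.1°. Next is the block.

Run:
```python
from h import *
goto([.4575,-.302,.16],down(-44.4))
```

```text
shift cm [-3.83 35.39 13.85] turn deg [-1.000e-02  1.000e-01  3.423e+01]
```

Emit:
{"method": "arm_command", "body": {"steps": [[1,-0.5,4.5,1,0,0,5],[1,-1,9,2,0,0,10],[1,-1.5,13,4,0,0,15],[1,-2,18,6,0,0,20],[1,-2.5,22,8,0,0,25],[1,-3,27,10,0,0,30],[1,-3.5,31,12,0,0,34],[1,-3.83,35.4,13.85,0,0.1,34.23],[1,-3.83,35.4,13.85,0,0.1,34.23],[1,-3.83,35.4,13.85,0,0.1,34.23]]}}

```text
time_s: 4.6
position: [0.4578, -0.3009, 0.1603]
tool_rot: [[0.715, -0.699, 0.001], [-0.699, -0.715, 0.001], [-0.0, -0.001, -1.0]]
force: [-0.5, 0.1, 0.5]
width: 0.996
grip_force: 0.0
```

Run:
```python
from h import *
np.set_printoptions(suppress=True,precision=4)
s=manip.read_state(); ci=cam("wrist"); im,d=vision.grab_frame("wrist"); save("w3",im); P=cloud("wrist",d,ci).reshape(-1,3)
print(s["position"],s["time_s"])
near=np.hypot(P[:,0]-.4575,P[:,1]+.302)<.035
for lo,hi in((.064,.074),(.036,.044),(.008,.074)):
    q=P[near&(P[:,2]>lo)&(P[:,2]<hi)].astype(np.float32); print(lo,len(q),cv2.minAreaRect(q[:,:2]*1000),np.median(q[:,2]))
```

```text
[ 0.4578 -0.3009  0.1603] 4.6
0.064 913 ((457.6752014160156, -300.7286682128906), (13.454742431640625, 24.46556854248047), 45.28943634033203) 0.067717485
0.036 1166 ((457.5700988769531, -300.8812561035156), (35.862213134765625, 24.60101890563965), 45.845481872558594) 0.039771415
0.008 2643 ((457.5755615234375, -300.8966979980469), (35.86254119873047, 24.605316162109375), 45.78838348388672) 0.04033137
```

View pics/w3.png

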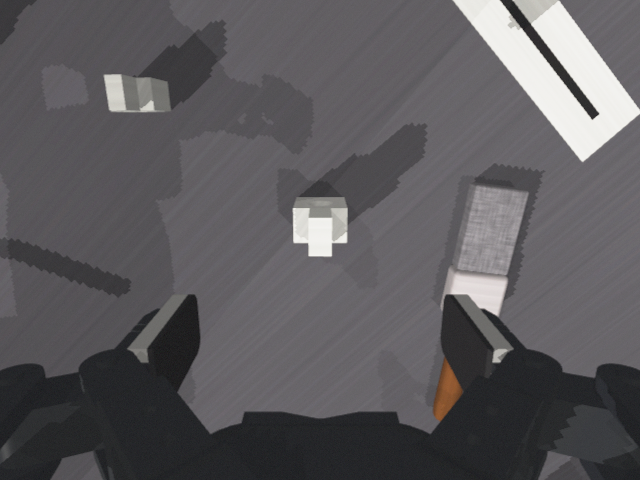

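The block at (320,225) is centred and square between the fingers, with the small block at (138,93) and the brush at (490,250) well clear. I'll descend and grip the tab.

Emit:
{"method": "arm_command", "body": {"steps": [[0.6,0,0,4,0,0,0],[0.6,0,0,8,0,0,0],[0.6,0,0,10.5,0,0,0],[0.6,0,0,11.7,0,0,0],[0.6,0,0,11.7,0,0,0],[0.6,0,0,11.7,0,0,0]]}}

```text
time_s: 5.25
position: [0.4596, -0.302, 0.0451]
tool_rot: [[0.716, -0.698, 0.004], [-0.698, -0.716, -0.002], [0.004, -0.001, -1.0]]
force: [-0.7, -0.7, 0.2]
width: 0.599
grip_force: 0.0
```

Emit:
{"method": "arm_command", "body": {"steps": [[0,0,0,0,0,0,0],[0,0,0,0,0,0,0],[0,0,0,0,0,0,0],[0,0,0,0,0,0,0],[0,0,0,0,0,0,0],[0,0,0,0,0,0,0],[0,0,0,0,0,0,0],[0,0,0,0,0,0,0]], "newtons": 40}}

```text
time_s: 6.05
position: [0.4589, -0.3027, 0.0447]
tool_rot: [[0.715, -0.7, 0.003], [-0.7, -0.715, -0.002], [0.004, -0.001, -1.0]]
force: [0.1, 0.6, 5.8]
width: 0.15
grip_force: 41.9
```

Emit:
{"method": "arm_command", "body": {"steps": [[0,0,0,-2,0,0,0],[0,0,0,-5,0,0,0],[0,0,0,-9,0,0,0],[0,0,0,-9,0,0,0],[0,0,0,-9,0,0,0]]}}

```text
time_s: 6.55
position: [0.4581, -0.3023, 0.1341]
tool_rot: [[0.715, -0.7, 0.002], [-0.7, -0.715, -0.001], [0.003, -0.001, -1.0]]
force: [-0.1, 0.4, -1.9]
width: 0.159
grip_force: 41.0
```

Run:
```python
from h import *
print(manip.read_state()["force"])
goto([.509,-.017,.131],down(23.2))
goto([.509,-.017,.131],down(-10.6))
```

```text
[-0.07533988  0.38758714 -1.93122415]
shift cm [-16.32 -23.95   0.28] turn deg [ 5.000e-02 -1.600e-01 -6.759e+01]
shift cm [-16.32 -23.95   0.28] turn deg [  0.    -0.16 -33.79]
```

Emit:
{"method": "arm_command", "body": {"steps": [[0,-2.5,-3,0.3,0,0,-8],[0,-5,-6,0.3,0,0,-16],[0,-7.5,-9,0.3,0,0,-24],[0,-10,-12,0.3,0,0,-32],[0,-12.5,-15,0.3,0,0,-40],[0,-15,-18,0.3,0,-0.1,-48],[0,-17,-20.4,0.3,0,-0.1,-56],[0,-17.5,-21,0.3,0,-0.1,-64],[0,-17.5,-21,0.3,0,-0.16,-67.6],[0,-17.5,-21,0.3,0,-0.16,-67.6]]}}

```text
time_s: 7.55
position: [0.4786, -0.0292, 0.1287]
tool_rot: [[0.919, 0.395, -0.005], [0.395, -0.919, 0.0], [-0.005, -0.002, -1.0]]
force: [0.2, -0.2, -1.8]
width: 0.15
grip_force: 41.0
```

```bash
cat > look.py <<'E'
from h import *
import sys
np.set_printoptions(suppress=True,precision=4)
k=sys.argv[1]
s=manip.read_state(); T=np.array(s["tool_rot"]); pos=np.array(s["position"]); print(s["time_s"],pos,np.degrees(np.arctan2(T[1,0],T[0,0])),s["force"])
for n in("scene","side","wrist"):
    ci=cam(n); im,d=vision.grab_frame(n); save(n+k,im); P=cloud(n,d,ci); np.save(n+k+".npy",P); p=P.reshape(-1,3)
    c=p-pos; L=c@T  # tool coords; z down
    b=(abs(L[:,0])<.03)&(abs(L[:,1])<.03)
    for lo,hi in((.002,.012),(.004,.05)):
        q=L[b&(L[:,2]>lo)&(L[:,2]<hi)&(L[:,0]<.016)].astype(np.float32)
        if len(q)>10: print(n,lo,len(q),[np.round(v,1) for v in cv2.minAreaRect(q[:,:2]*1000)],"z",np.percentile(q[:,2],[2,10,98]))
    q=p[(p[:,2]>.1)&(p[:,2]<.122)&(p[:,0]>.535)&(p[:,0]<.62)&(abs(p[:,1]-(.0183+(p[:,0]-.5903)*.429))<.012)]
    L=(q-pos)@T
    if len(L)>20:
        for a in np.arange(L[:,0].min()+.006,L[:,0].max(),.02):
            w=L[abs(L[:,0]-a)<.004]
            if len(w)>5: print(n,"rod x",round(a,4),"y",w[:,1].min(),w[:,1].max(),"ztop",np.percentile(w[:,2],5))
E
python3 look.py a
```

```text
7.55 [ 0.4786 -0.0292  0.1287] 23.27005042778888 [ 0.2307 -0.2408 -1.7776]
scene 0.002 78 [array([ 1. , -0.3]), array([36.3, 19.5]), np.float64(86.9)] z [0.0023 0.0036 0.0117]
scene 0.004 248 [array([0.2, 0.3]), array([21.9, 35.9]), np.float64(1.3)] z [0.0048 0.0059 0.0441]
scene rod x 0.0704 y -0.005694510786501506 0.004944167207054715 ztop 0.012145545884882763
scene rod x 0.0904 y -0.004975201304996408 0.005577058686173677 ztop 0.012226107302012809
scene rod x 0.1104 y -0.004295871220353668 0.00612404728200453 ztop 0.011274654859712466
scene rod x 0.1304 y -0.005593597639840648 0.004733129229845498 ztop 0.011887148947519645
scene rod x 0.1504 y -0.00492559910301426 0.005247430022603465 ztop 0.011173650385047751
side 0.002 141 [array([-3.7,  1.9]), array([38. , 26.2]), np.float64(89.9)] z [0.0021 0.0027 0.0116]
side 0.004 402 [array([-10.9,   6.6]), array([43.7, 22.1]), np.float64(58.7)] z [0.0043 0.007  0.0427]
side rod x 0.0679 y -0.0017979694823932486 0.008682797658942445 ztop 0.01073385046513147
side rod x 0.0879 y -0.001010627914295308 0.008182501347879324 ztop 0.011257337948012026
side rod x 0.1079 y -0.0017992368872151762 0.009144104660379931 ztop 0.01094611694217092
side rod x 0.1279 y -0.0012217956805435977 0.008467526404046544 ztop 0.010004233555626477
side rod x 0.1479 y -0.001506520804396941 0.0072791502939176436 ztop 0.009645664523034342
wrist 0.002 1125 [array([6.3, 1.1]), array([36.1,  7.9]), np.float64(89.8)] z [0.0026 0.0036 0.0115]
wrist 0.004 2878 [array([6.3, 1.1]), array([36.2,  7.9]), np.float64(89.8)] z [0.0042 0.0048 0.0432]
wrist rod x 0.07 y -0.005637383441339823 0.006165801203736984 ztop 0.012072631922029458
wrist rod x 0.09 y -0.005409026848087143 0.006006714126843601 ztop 0.011884819019154575
```

Run:
```python
from h import *
np.set_printoptions(suppress=True,precision=4)
s=manip.read_state(); T=np.array(s["tool_rot"]); pos=np.array(s["position"])
for n in("scene","side","wrist"):
    L=(np.load(n+"a.npy").reshape(-1,3)-pos)@T
    b=(abs(L[:,0])<.02)&(abs(L[:,1])<.026)&(L[:,2]>-.004)&(L[:,2]<.06)
    q=L[b]; print(n,len(q),"z hist",np.histogram(q[:,2],bins=np.arange(-.004,.056,.004))[0],"zmax",np.percentile(q[:,2],99.5))
    f=q[(q[:,2]>.008)&(q[:,0]>.005)]
    if len(f)>20: print(" front face x",np.median(f[:,0])," y",np.percentile(f[:,1],[.5,99.5]),"zmin/max",f[:,2].min(),f[:,2].max(),"yaw err deg",np.degrees(np.polyfit(f[:,1],f[:,0],1)[0]))
    sh=q[(abs(q[:,1])>.009)&(abs(q[:,1])<.016)&(q[:,2]<.009)]; print(" shoulder z",np.median(sh[:,2]) if len(sh) else None,len(sh))
    r=L[(L[:,0]>.068)&(L[:,0]<.11)&(abs(L[:,1])<.012)&(L[:,2]<.022)&(L[:,2]>.005)]
    if len(r): print(" rod ridge z",np.percentile(r[:,2],[2,5,10]), "slope top",[np.percentile(r[abs(r[:,0]-a)<.008][:,2],5) for a in(.075,.1)])
im=cv2.imread("pics/wrista.png"); i=proj("wrist",pos+T@np.array([[.012,0,.02],[.07,0,.018]]).T.T@np.eye(3) if 0 else [pos+T@np.array([.012,0,.02]),pos+T@np.array([.07,0,.018])]); print(i)
cv2.imwrite("pics/wac.png",cv2.resize(im[40:360,160:480],(600,600),interpolation=cv2.INTER_CUBIC))
```

```text
scene 282 z hist [16 12 47 20 16 17 16 20 48 18 22 18 12  0] zmax 0.045548106743607056
 front face x 0.007558965438773171  y [-0.018   0.0167] zmin/max 0.008076336012751458 0.04738619831345003 yaw err deg 0.45709329796531994
 shoulder z 0.006103859039945616 32
 rod ridge z [0.0115 0.0122 0.013 ] slope top [np.float64(0.013001954161284074), np.float64(0.012336043118331391)]
side 491 z hist [23 45 65 43 36 32 35 55 38 39 41 33  6  0] zmax 0.04478068597830506
 front face x 0.007025218130921822  y [0.0175 0.02  ] zmin/max 0.008003012130087897 0.04526591170563734 yaw err deg -24.22967598318814
 shoulder z 0.003988559993041197 50
 rod ridge z [0.0112 0.0116 0.012 ] slope top [np.float64(0.01188727025789431), np.float64(0.011195213285398319)]
wrist 3338 z hist [190 161 697 325 212 160 156 318 465 202 208 183  61   0] zmax 0.04497919779849377
 front face x 0.009125173591180275  y [-0.0177  0.0179] zmin/max 0.008043059511698286 0.04609805294671628 yaw err deg -0.002058697989955644
 shoulder z 0.0054731856160732915 374
 rod ridge z [0.0125 0.0128 0.0131] slope top [np.float64(0.012834527577876452), np.float64(0.012727538359753054)]
[[319.2329 255.8342]
 [319.1387 112.4087]]
```

View pics/wac.png

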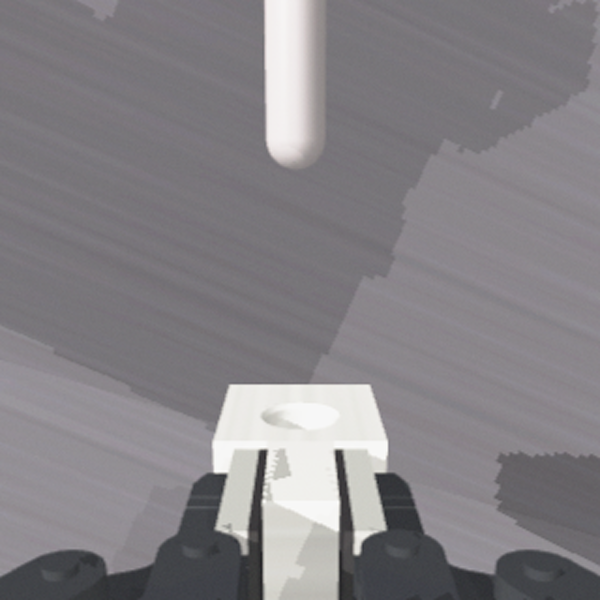

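The crop shows the bore at (300,415) square to the rod at (296,150), with the lateral offset under 1 mm. By depth the block sits about 2.5 mm low. I'll raise it, advance to just short of the tip and check again.

Emit:
{"method": "arm_command", "body": {"steps": [[0,1.5,0,-0.25,0,0,0],[0,3,0,-0.25,0,0,0],[0,4.2,0,-0.25,0,0,0],[0,4.7,0,-0.25,0,0,0],[0,4.7,0,-0.25,0,0,0],[0,4.7,0,-0.25,0,0,0]]}}

```text
time_s: 8.3
position: [0.5226, -0.0112, 0.1326]
tool_rot: [[0.919, 0.394, -0.002], [0.394, -0.919, -0.0], [-0.002, -0.001, -1.0]]
force: [0.1, 0.3, -1.6]
width: 0.154
grip_force: 41.0
```

Run:
```python
from h import *
np.set_printoptions(suppress=True,precision=4)
s=manip.read_state(); T=np.array(s["tool_rot"]); pos=np.array(s["position"]); print(s["time_s"],pos,np.degrees(np.arctan2(T[1,0],T[0,0])),s["force"])
for n in("scene","side","wrist"):
    ci=cam(n); im,d=vision.grab_frame(n); L=(cloud(n,d,ci).reshape(-1,3)-pos)@T
    b=L[(abs(L[:,0])<.014)&(abs(L[:,1])<.026)&(L[:,2]>-.004)&(L[:,2]<.06)]
    sh=b[(abs(b[:,1])>.010)&(abs(b[:,1])<.016)&(b[:,2]<.009)]
    r=L[(L[:,0]>.02)&(L[:,0]<.08)&(abs(L[:,1])<.012)&(L[:,2]<.022)&(L[:,2]>.005)]
    f=b[b[:,2]>.008]; print(n,"block y",np.percentile(f[:,1],[.5,99.5]),"x",np.percentile(f[:,0],[50,98]),"shoulder",np.median(sh[:,2]))
    for a in(.03,.05,.07):
        w=r[abs(r[:,0]-a)<.006]
        if len(w)>5: print("  rod",a,"y",np.percentile(w[:,1],[1,99]),"top",np.percentile(w[:,2],[2,8]),len(w))
    print("  rod min x",np.percentile(L[(L[:,0]>.0145)&(abs(L[:,1])<.008)&(L[:,2]<.022)&(L[:,2]>.005)][:,0],1))
    if n=="wrist":
        u=proj(n,[pos+T@np.array([.02,0,.018])],ci)[0]; x,y=int(u[0]),int(u[1]); print(u); save("wb",cv2.resize(im[y-110:y+110,x-140:x+140],(770,605)) [:600])
```

```text
8.3 [ 0.5226 -0.0112  0.1326] 23.229141988089417 [ 0.0693  0.3486 -1.6479]
scene block y [-0.0178  0.0176] x [0.0079 0.0107] shoulder 0.005060949543268033
  rod 0.03 y [-0.0065  0.0044] top [0.0154 0.0159] 23
  rod 0.05 y [-0.0059  0.0048] top [0.0157 0.0159] 23
  rod 0.07 y [-0.0065  0.0034] top [0.016  0.0163] 20
  rod min x 0.020441912531645644
side block y [-0.0156  0.0212] x [-0.0058  0.0087] shoulder 0.00302608781773755
  rod 0.03 y [-0.0009  0.0077] top [0.0134 0.0147] 30
  rod 0.05 y [-0.0024  0.0076] top [0.0149 0.0152] 28
  rod 0.07 y [-0.0023  0.0075] top [0.0143 0.0145] 24
  rod min x 0.023573679033066255
wrist block y [-0.0174  0.0182] x [0.0091 0.0096] shoulder 0.005031238476275584
  rod 0.03 y [-0.0062  0.0053] top [0.0158 0.0163] 815
  rod 0.05 y [-0.0064  0.0052] top [0.0159 0.0163] 907
  rod 0.07 y [-0.0062  0.005 ] top [0.0157 0.0163] 985
  rod min x 0.019436586718554485
[319.0739 238.5202]
```

View pics/wb.png

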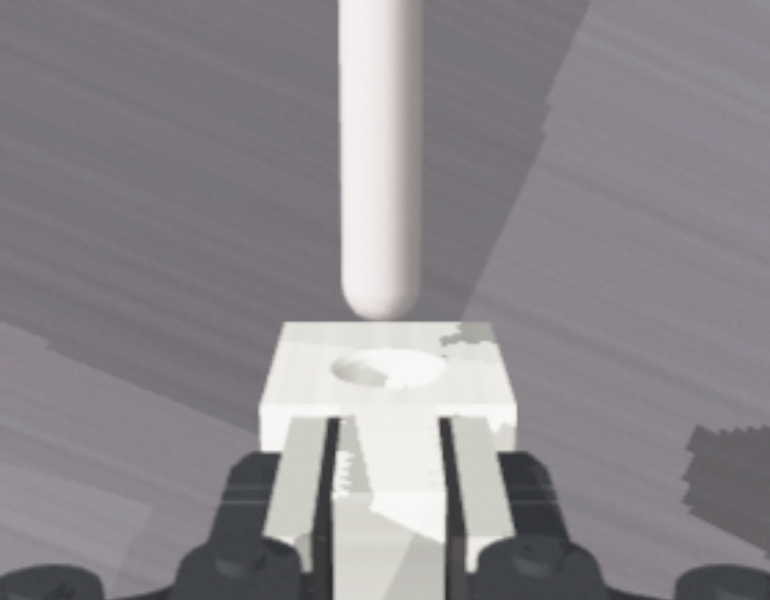

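The bore at (388,368) is about 0.9 mm to the right of the rod at (381,250), and depth puts it about 1 mm high. I'll correct both and start threading.

Emit:
{"method": "arm_command", "body": {"steps": [[0,0,-0.08,0.09,0,0,0],[0,0,-0.08,0.09,0,0,0],[0,0.4,-0.08,0.09,0,0,0],[0,0.8,-0.08,0.09,0,0,0],[0,1.1,-0.08,0.09,0,0,0],[0,1.4,-0.08,0.09,0,0,0],[0,1.7,-0.08,0.09,0,0,0],[0,1.7,-0.08,0.09,0,0,0]]}}

```text
time_s: 9.25
position: [0.5389, -0.0036, 0.132]
tool_rot: [[0.919, 0.395, -0.001], [0.395, -0.919, -0.0], [-0.001, -0.0, -1.0]]
force: [0.2, 1.0, -1.5]
width: 0.158
grip_force: 41.0
```

```bash
cat > st.py <<'E'
from h import *
np.set_printoptions(suppress=True,precision=4)
s=manip.read_state(); T=np.array(s["tool_rot"]); print(s["time_s"],s["position"],"yaw",np.degrees(np.arctan2(T[1,0],T[0,0])),"F tool",T.T@s["force"],"M tool",T.T@s["moment"])
E
python3 st.py
```

```text
9.25 [ 0.5389 -0.0036  0.132 ] yaw 23.235010764582878 F tool [ 0.6094 -0.8052  1.5174] M tool [ 0.0558 -0.0007  0.0143]
```

```bash
cat > plan.py <<'E'
from h import *
import sys
from scipy.interpolate import splprep,splev,CubicSpline
from scipy.spatial.transform import Rotation as Ro
np.set_printoptions(suppress=True,precision=4)
off=np.array([-.0025,.0003]); Z=.132
r=np.load("rod.npy"); r=r[r[:,4]<.02][:,:2]
d0=r[0]-np.array([.919,.394])*.03; u=np.array([np.cos(np.radians(89.1)),np.sin(np.radians(89.1))])
r=np.vstack([d0,r,r[-1]+u*.01,r[-1]+u*.03])
tck,_=splprep(r.T,s=len(r)*(2e-4)**2,k=3); g=np.linspace(0,1,4001); c=np.array(splev(g,tck)).T
s=np.r_[0,np.cumsum(np.hypot(*np.diff(c,axis=0).T))]
d=np.gradient(c,s,axis=0); yaw=np.unwrap(np.arctan2(d[:,1],d[:,0]))
w=np.arange(-120,121); k=np.ones(241)/241; yaw=np.convolve(np.pad(yaw,120,mode="edge"),k,"valid")  # mean over about +-6 mm
st=manip.read_state(); T=np.array(st["tool_rot"]); p=np.array(st["position"]); y0=np.arctan2(T[1,0],T[0,0])
b=p[:2]+T[:2,:2]@off; i=np.argmin(np.hypot(*(c-b).T)); n=np.array([-d[i,1],d[i,0]])
print("t",st["time_s"],"s(mm)",s[i]*1000,"lateral(mm)",(b-c[i])@n*1000,"yaw",np.degrees(y0),"want",np.degrees(yaw[i]),"z",p[2],"F tool",T.T@st["force"],"M",T.T@st["moment"])
step=float(sys.argv[1])/1000
for kk in range(1,int(sys.argv[2])+1):
    j=np.searchsorted(s,s[i]+kk*step); R=down(np.degrees(yaw[j])); q=np.r_[c[j]-R[:2,:2]@off,Z]
    print("[0,",", ".join(f"{v:.2f}" for v in T.T@(q-p)*100),",",", ".join(f"{v:.1f}" for v in Ro.from_matrix(T.T@R).as_rotvec(degrees=True)),"],",c[j].round(3))
E
python3 plan.py 5 10
```

```text
t 9.25 s(mm) 19.68430440749141 lateral(mm) -0.03140522515008441 yaw 23.235010764582878 want 23.367504973288263 z 0.1319882830239005 F tool [ 0.6094 -0.8052  1.5174] M [ 0.0558 -0.0007  0.0143]
[0, 0.51, -0.01, -0.00 , -0.0, 0.0, -0.2 ], [ 0.541 -0.003]
[0, 1.00, -0.01, -0.00 , -0.0, 0.0, -0.2 ], [ 0.546 -0.001]
[0, 1.50, -0.01, -0.00 , -0.0, 0.0, -0.2 ], [0.55  0.001]
[0, 2.01, -0.01, -0.00 , -0.0, 0.0, -0.2 ], [0.555 0.003]
[0, 2.51, -0.01, -0.00 , -0.0, 0.0, -0.1 ], [0.56  0.005]
[0, 3.00, -0.01, -0.00 , -0.0, 0.0, -0.0 ], [0.564 0.007]
[0, 3.50, -0.01, -0.00 , -0.0, 0.0, 0.1 ], [0.569 0.009]
[0, 4.00, -0.01, -0.00 , -0.0, 0.0, 0.2 ], [0.573 0.011]
[0, 4.51, -0.01, -0.00 , -0.0, 0.0, 0.3 ], [0.578 0.013]
[0, 5.00, -0.00, -0.00 , -0.0, 0.0, 0.5 ], [0.583 0.015]
```

Emit:
{"method": "arm_command", "body": {"steps": [[0,0.4,0,0,0,0,0],[0,0.8,0,0,0,0,0],[0,1.2,0,0,0,0,0],[0,1.6,0,0,0,0,0],[0,2.0,0,0,0,0,0],[0,2.0,0,0,0,0,0]]}}

```text
time_s: 9.85
position: [0.5574, 0.0044, 0.132]
tool_rot: [[0.919, 0.395, -0.001], [0.395, -0.919, -0.0], [-0.001, -0.0, -1.0]]
force: [0.1, -0.7, -1.8]
width: 0.151
grip_force: 41.0
```

```bash
python3 plan.py 5 10
```

```text
t 9.85 s(mm) 39.806489214641324 lateral(mm) -0.09933082902515344 yaw 23.240259306824168 want 23.40055757617231 z 0.13198224799407726 F tool [-0.2021  0.6499  1.7627] M [-0.0159 -0.005   0.0111]
[0, 0.50, -0.01, -0.00 , -0.0, 0.0, -0.1 ], [0.56  0.005]
[0, 1.00, -0.01, -0.00 , -0.0, 0.0, -0.0 ], [0.564 0.007]
[0, 1.50, -0.01, -0.00 , -0.0, 0.0, 0.1 ], [0.569 0.009]
[0, 2.00, -0.01, -0.00 , -0.0, 0.0, 0.2 ], [0.574 0.011]
[0, 2.50, -0.01, -0.00 , -0.0, 0.0, 0.3 ], [0.578 0.013]
[0, 3.00, -0.00, -0.00 , -0.0, 0.0, 0.5 ], [0.583 0.015]
[0, 3.50, 0.00, -0.00 , -0.0, 0.0, 0.6 ], [0.587 0.017]
[0, 4.00, 0.01, -0.00 , -0.0, 0.0, 0.7 ], [0.592 0.019]
[0, 4.50, 0.01, -0.00 , -0.0, 0.0, 0.5 ], [0.597 0.021]
[0, 5.00, 0.02, -0.00 , -0.0, 0.0, -0.1 ], [0.601 0.023]
```

Emit:
{"method": "arm_command", "body": {"steps": [[0,0.5,0,0,0,0,0],[0,1.0,0,0,0,0,0],[0,1.5,0,0,0,0,0],[0,2.0,0,0,0,0,0],[0,2.5,0,0,0,0,0.2],[0,3.0,0,0,0,0,0.2],[0,3.5,0,0,0,0,0.2],[0,4.0,0.01,0,0,0,0.2],[0,4.4,0.01,0,0,0,0],[0,4.4,0.01,0,0,0,0]]}}

```text
time_s: 10.85
position: [0.5978, 0.0216, 0.1319]
tool_rot: [[0.919, 0.395, -0.001], [0.395, -0.919, -0.0], [-0.001, -0.0, -1.0]]
force: [-1.1, -0.2, -2.8]
width: 0.156
grip_force: 41.0
```

```bash
python3 plan.py 4 10
python3 - <<'E'
from h import *
im,d=vision.grab_frame("scene"); save("sc2",cv2.resize(im[200:320,270:430],(800,600)))
E
```

```text
t 10.85 s(mm) 83.75197720049994 lateral(mm) 0.007213904018984996 yaw 23.242359599287692 want 22.700990418752625 z 0.13188663568837802 F tool [-1.1019 -0.2142  2.7793] M [ 0.0086 -0.0272  0.0059]
[0, 0.41, 0.01, -0.01 , -0.0, 0.0, 0.2 ], [0.599 0.022]
[0, 0.81, 0.00, -0.01 , -0.0, 0.0, -0.5 ], [0.603 0.023]
[0, 1.20, -0.01, -0.01 , -0.0, 0.0, -1.5 ], [0.607 0.025]
[0, 1.60, -0.03, -0.01 , -0.0, 0.0, -2.7 ], [0.61  0.027]
[0, 2.00, -0.05, -0.01 , -0.0, 0.0, -4.2 ], [0.614 0.029]
[0, 2.40, -0.10, -0.01 , -0.0, 0.0, -6.1 ], [0.617 0.03 ]
[0, 2.79, -0.15, -0.01 , -0.0, 0.0, -8.3 ], [0.621 0.032]
[0, 3.18, -0.23, -0.01 , -0.0, 0.0, -10.9 ], [0.624 0.035]
[0, 3.57, -0.33, -0.01 , -0.0, 0.0, -13.8 ], [0.628 0.037]
[0, 3.95, -0.45, -0.01 , -0.0, 0.0, -17.1 ], [0.631 0.039]
```

View pics/sc2.png

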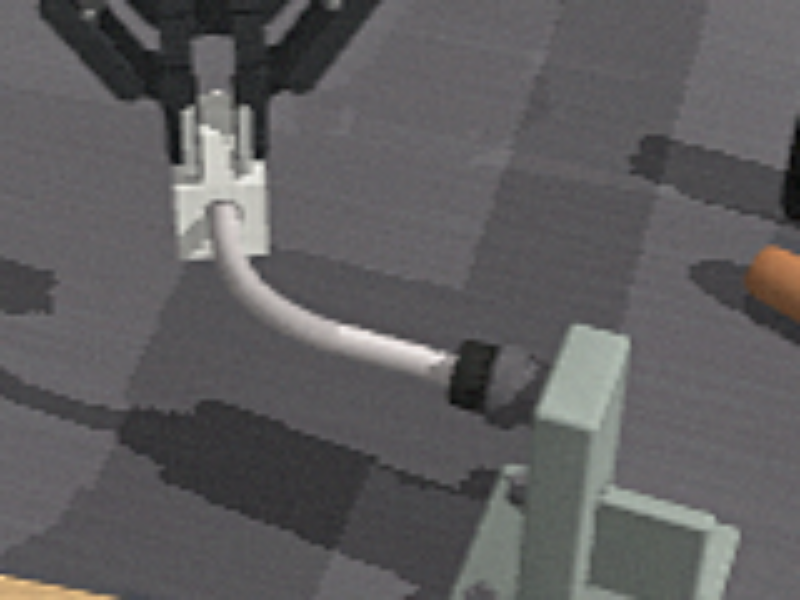

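The block at (222,210) is threaded on the leg just before the bend, with the black rubber ahead at (475,375). A gap shows above the rod in the bore and there is about 1 N extra downward force, so I'll lower it 0.5 mm while entering the bend.

Emit:
{"method": "arm_command", "body": {"steps": [[0,0,0,0.05,0,0,0],[0,0.4,0.01,0.05,0,0,0],[0,0.8,0,0.05,0,0,-0.5],[0,1.2,-0.01,0.05,0,0,-1.5],[0,1.6,-0.03,0.05,0,0,-2.7],[0,2.0,-0.05,0.05,0,0,-4.2],[0,2.0,-0.05,0.05,0,0,-4.2]]}}

```text
time_s: 11.6
position: [0.6161, 0.03, 0.1314]
tool_rot: [[0.887, 0.462, -0.001], [0.462, -0.887, -0.0], [-0.001, -0.0, -1.0]]
force: [0.3, 0.3, -1.2]
width: 0.154
grip_force: 41.0
```

```bash
sed -i 's/Z=.132/Z=.1314/' plan.py; python3 plan.py 4 10
```

```text
t 11.6 s(mm) 103.85582874959485 lateral(mm) 0.009257854903817492 yaw 27.488227186126835 want 27.500099910374256 z 0.13137322479958435 F tool [ 0.362  -0.1122  1.2393] M [ 0.0181 -0.0425 -0.0672]
[0, 0.40, -0.01, -0.00 , -0.0, 0.0, -1.9 ], [0.618 0.031]
[0, 0.80, -0.04, -0.00 , -0.0, 0.0, -4.1 ], [0.621 0.033]
[0, 1.19, -0.09, -0.00 , -0.0, 0.0, -6.7 ], [0.624 0.035]
[0, 1.58, -0.16, -0.00 , -0.0, 0.0, -9.6 ], [0.628 0.037]
[0, 1.97, -0.25, -0.00 , -0.0, 0.0, -13.0 ], [0.631 0.04 ]
[0, 2.36, -0.36, -0.00 , -0.0, 0.0, -16.7 ], [0.634 0.042]
[0, 2.73, -0.51, -0.00 , -0.0, 0.0, -20.6 ], [0.636 0.045]
[0, 3.09, -0.67, -0.00 , -0.0, 0.0, -24.5 ], [0.639 0.048]
[0, 3.43, -0.87, -0.00 , -0.0, 0.0, -28.4 ], [0.641 0.051]
[0, 3.77, -1.08, -0.00 , -0.0, 0.0, -32.1 ], [0.644 0.055]
```

Emit:
{"method": "arm_command", "body": {"steps": [[0,0.4,-0.03,0,0,0,-1.9],[0,0.8,-0.06,0,0,0,-4.1],[0,1.19,-0.12,0,0,0,-6.7],[0,1.58,-0.19,0,0,0,-9.6],[0,1.97,-0.28,0,0,0,-13],[0,1.97,-0.28,0,0,0,-13]]}}

```text
time_s: 12.2
position: [0.632, 0.0416, 0.1314]
tool_rot: [[0.761, 0.649, -0.001], [0.649, -0.761, -0.0], [-0.001, -0.0, -1.0]]
force: [-0.2, -1.2, -1.3]
width: 0.154
grip_force: 40.9
```

```bash
python3 plan.py 4 8
```

```text
t 12.2 s(mm) 123.76089895031107 lateral(mm) 0.4776977641493223 yaw 40.490589369004596 want 40.37408276277448 z 0.13138345255144634 F tool [-0.9314  0.724   1.3215] M [ 0.0509 -0.0156 -0.0447]
[0, 0.40, 0.02, -0.00 , -0.0, 0.0, -3.6 ], [0.634 0.042]
[0, 0.79, -0.03, -0.00 , -0.0, 0.0, -7.5 ], [0.636 0.045]
[0, 1.19, -0.12, -0.00 , -0.0, 0.0, -11.5 ], [0.639 0.048]
[0, 1.57, -0.23, -0.00 , -0.0, 0.0, -15.3 ], [0.641 0.051]
[0, 1.95, -0.36, -0.00 , -0.0, 0.0, -19.0 ], [0.643 0.055]
[0, 2.31, -0.52, -0.00 , -0.0, 0.0, -22.6 ], [0.645 0.058]
[0, 2.67, -0.69, -0.00 , -0.0, 0.0, -26.0 ], [0.647 0.062]
[0, 3.01, -0.89, -0.00 , -0.0, 0.0, -29.3 ], [0.649 0.066]
```

Emit:
{"method": "arm_command", "body": {"steps": [[0,0.4,-0.02,0,0,0,-3.6],[0,0.79,-0.07,0,0,0,-7.5],[0,1.19,-0.16,0,0,0,-11.5],[0,1.57,-0.27,0,0,0,-15.3],[0,1.95,-0.4,0,0,0,-19],[0,2.31,-0.56,0,0,0,-22.6],[0,2.31,-0.56,0,0,0,-22.6]]}}

```text
time_s: 12.9
position: [0.6456, 0.0608, 0.1313]
tool_rot: [[0.454, 0.891, -0.001], [0.891, -0.454, -0.0], [-0.001, -0.001, -1.0]]
force: [0.6, -0.5, -0.8]
width: 0.155
grip_force: 40.9
```

```bash
python3 plan.py 4 8
```

```text
t 12.9 s(mm) 147.7361221319818 lateral(mm) 0.6856683309185804 yaw 63.00921764928901 want 63.00701450048127 z 0.13133725361566967 F tool [-0.1403  0.7815  0.7554] M [0.0305 0.0748 0.0052]
[0, 0.40, 0.04, -0.01 , -0.1, 0.0, -3.5 ], [0.647 0.062]
[0, 0.80, -0.01, -0.01 , -0.1, 0.0, -6.8 ], [0.649 0.066]
[0, 1.19, -0.08, -0.01 , -0.1, 0.0, -10.0 ], [0.65  0.069]
[0, 1.58, -0.18, -0.01 , -0.1, 0.0, -13.1 ], [0.651 0.073]
[0, 1.96, -0.29, -0.01 , -0.1, 0.0, -15.9 ], [0.652 0.077]
[0, 2.34, -0.42, -0.01 , -0.1, 0.0, -18.4 ], [0.652 0.081]
[0, 2.71, -0.56, -0.01 , -0.1, 0.0, -20.4 ], [0.653 0.085]
[0, 3.08, -0.72, -0.01 , -0.1, 0.0, -22.1 ], [0.653 0.089]
```

Emit:
{"method": "arm_command", "body": {"steps": [[0,0.4,0,-0.02,0,0,-3.5],[0,0.8,-0.05,-0.02,0,0,-6.8],[0,1.19,-0.12,-0.02,0,0,-10],[0,1.58,-0.21,-0.02,0,0,-13.1],[0,1.96,-0.32,-0.02,0,0,-15.9],[0,2.34,-0.44,-0.02,0,0,-18.4],[0,2.71,-0.58,-0.02,0,0,-20.4],[0,2.71,-0.58,-0.02,0,0,-20.4]]}}

```text
time_s: 13.7
position: [0.6526, 0.0876, 0.1316]
tool_rot: [[0.115, 0.993, -0.001], [0.993, -0.115, -0.0], [-0.0, -0.001, -1.0]]
force: [-0.3, 0.2, -0.9]
width: 0.153
grip_force: 41.0
```

```bash
python3 plan.py 4 8
```

```text
t 13.7 s(mm) 175.85819836109533 lateral(mm) 0.2790968905051688 yaw 83.40381029426615 want 83.4764256704144 z 0.13157327750134554 F tool [ 0.1219 -0.3409  0.8833] M [-0.0342  0.0459 -0.0257]
[0, 0.40, 0.01, 0.02 , -0.1, 0.0, -1.7 ], [0.653 0.089]
[0, 0.80, -0.01, 0.02 , -0.1, 0.0, -3.0 ], [0.654 0.093]
[0, 1.20, -0.04, 0.02 , -0.1, 0.0, -4.0 ], [0.654 0.097]
[0, 1.59, -0.08, 0.02 , -0.1, 0.0, -4.8 ], [0.654 0.101]
[0, 2.00, -0.12, 0.02 , -0.1, 0.0, -5.4 ], [0.654 0.105]
[0, 2.39, -0.16, 0.02 , -0.1, 0.0, -5.9 ], [0.654 0.109]
[0, 2.79, -0.20, 0.02 , -0.1, 0.0, -6.3 ], [0.654 0.113]
[0, 3.19, -0.25, 0.02 , -0.1, 0.0, -6.6 ], [0.654 0.117]
```

Emit:
{"method": "arm_command", "body": {"steps": [[0,0.4,0,-0.01,0,0,-1.7],[0,0.8,-0.02,-0.01,0,0,-3],[0,1.2,-0.05,-0.01,0,0,-4],[0,1.6,-0.08,-0.01,0,0,-4.8],[0,2.0,-0.12,-0.01,0,0,-5.4],[0,2.4,-0.16,-0.01,0,0,-5.8],[0,2.4,-0.16,-0.01,0,0,-5.8]]}}

```text
time_s: 14.4
position: [0.6539, 0.112, 0.1317]
tool_rot: [[0.013, 1.0, -0.001], [1.0, -0.013, -0.0], [-0.0, -0.001, -1.0]]
force: [-0.2, 0.7, -1.3]
width: 0.155
grip_force: 41.0
```

```bash
python3 plan.py 4 6
```

```text
t 14.4 s(mm) 200.3244499195232 lateral(mm) -0.05146261081666557 yaw 89.26859676361453 want 89.36309607265937 z 0.1316653534106826 F tool [ 0.6685 -0.1767  1.2705] M [ 0.0049 -0.0309  0.0296]
[0, 0.40, -0.01, 0.03 , -0.1, 0.0, -0.5 ], [0.654 0.114]
[0, 0.80, -0.02, 0.03 , -0.1, 0.0, -0.8 ], [0.654 0.117]
[0, 1.20, -0.02, 0.03 , -0.1, 0.0, -0.9 ], [0.654 0.122]
[0, 1.60, -0.03, 0.03 , -0.1, 0.0, -1.0 ], [0.654 0.125]
[0, 2.00, -0.04, 0.03 , -0.1, 0.0, -0.9 ], [0.654 0.13 ]
[0, 2.40, -0.04, 0.03 , -0.1, 0.0, -0.7 ], [0.654 0.134]
```

Emit:
{"method": "arm_command", "body": {"steps": [[0,0.3,-0.01,0,0,0,0],[0,0.6,-0.01,0,0,0,0],[0,0.9,-0.01,0,0,0,0],[0,0.9,-0.01,0,0,0,0]]}}

```text
time_s: 14.8
position: [0.6539, 0.1208, 0.1317]
tool_rot: [[0.013, 1.0, -0.001], [1.0, -0.013, -0.0], [-0.0, -0.001, -1.0]]
force: [-0.5, 0.4, -1.4]
width: 0.158
grip_force: 41.0
```

Emit:
{"method": "arm_command", "body": {"steps": [[0,0.1,0,0,0,0,0],[0,0.2,0,0,0,0,0],[0,0.2,0,0,0,0,0]]}}

```text
time_s: 15.1
position: [0.6539, 0.1224, 0.1317]
tool_rot: [[0.013, 1.0, -0.001], [1.0, -0.013, -0.0], [-0.0, -0.001, -1.0]]
force: [1.1, -0.4, -1.6]
width: 0.151
grip_force: 41.0
```

Emit:
{"method": "arm_command", "body": {"steps": [[0,0.1,0,0,0,0,0],[0,0.1,0,0,0,0,0]]}}

```text
time_s: 15.3
position: [0.654, 0.1234, 0.1317]
tool_rot: [[0.014, 1.0, -0.001], [1.0, -0.014, -0.0], [-0.0, -0.001, -1.0]]
force: [-0.4, 0.4, -1.1]
width: 0.153
grip_force: 41.0
```

Emit:
{"method": "arm_command", "body": {"steps": [[0,0.1,0,0,0,0,0],[0,0.1,0,0,0,0,0]]}}

```text
time_s: 15.5
position: [0.654, 0.1244, 0.1317]
tool_rot: [[0.014, 1.0, -0.001], [1.0, -0.014, -0.0], [-0.0, -0.001, -1.0]]
force: [-0.2, 0.2, -1.1]
width: 0.155
grip_force: 41.0
```

Not in contact yet; I'll keep feeling in 1 mm steps.

Emit:
{"method": "arm_command", "body": {"steps": [[0,0.1,0,0,0,0,0],[0,0.1,0,0,0,0,0]]}}

```text
time_s: 15.7
position: [0.654, 0.1255, 0.1317]
tool_rot: [[0.013, 1.0, -0.001], [1.0, -0.013, -0.0], [-0.0, -0.001, -1.0]]
force: [-0.2, -0.2, -1.9]
width: 0.148
grip_force: 41.0
```

Emit:
{"method": "arm_command", "body": {"steps": [[0,0.1,0,0,0,0,0],[0,0.1,0,0,0,0,0]]}}

```text
time_s: 15.9
position: [0.654, 0.1265, 0.1317]
tool_rot: [[0.013, 1.0, -0.001], [1.0, -0.013, -0.0], [-0.0, -0.001, -1.0]]
force: [-0.3, -1.0, -2.1]
width: 0.156
grip_force: 41.0
```

Emit:
{"method": "arm_command", "body": {"steps": [[0,0.08,0,0,0,0,0],[0,0.08,0,0,0,0,0]]}}

```text
time_s: 16.1
position: [0.654, 0.1272, 0.1317]
tool_rot: [[0.014, 1.0, -0.001], [1.0, -0.014, -0.0], [-0.0, -0.001, -1.0]]
force: [0.1, 0.3, -0.7]
width: 0.154
grip_force: 41.0
```

Emit:
{"method": "arm_command", "body": {"steps": [[0,0.08,0,0,0,0,0],[0,0.08,0,0,0,0,0]]}}

```text
time_s: 16.3
position: [0.654, 0.128, 0.1317]
tool_rot: [[0.013, 1.0, -0.001], [1.0, -0.013, -0.0], [-0.0, -0.001, -1.0]]
force: [-0.5, -0.6, -1.9]
width: 0.151
grip_force: 41.0
```

Emit:
{"method": "arm_command", "body": {"steps": [[0,0.07,0,0,0,0,0],[0,0.07,0,0,0,0,0]]}}

```text
time_s: 16.5
position: [0.654, 0.1288, 0.1317]
tool_rot: [[0.013, 1.0, -0.001], [1.0, -0.013, -0.0], [-0.0, -0.001, -1.0]]
force: [0.8, 0.2, 0.1]
width: 0.153
grip_force: 41.0
```

Run:
```python
from h import *
p=np.load("w2.npy").reshape(-1,3); m=(p[:,2]>.1)&(p[:,2]<.13)&(abs(p[:,0]-.654)<.016)&(abs(p[:,0]-.654)>.0075)&(p[:,1]>.1)&(p[:,1]<.18)
print(np.sort(p[m][:,1])[:40:4])
```

```text
[0.13817305 0.13836118 0.13844588 0.13850033 0.1385585  0.13859557
 0.13860332 0.13862718 0.1386616  0.13868574]
```

Emit:
{"method": "arm_command", "body": {"steps": [[0,0.07,0,0,0,0,0],[0,0.07,0,0,0,0,0]]}}

```text
time_s: 16.7
position: [0.654, 0.1294, 0.1317]
tool_rot: [[0.014, 1.0, -0.001], [1.0, -0.014, -0.0], [-0.0, -0.001, -1.0]]
force: [-0.1, 0.1, -2.6]
width: 0.151
grip_force: 41.0
```

Contact is expected about here; I'll carry on in small steps.

Emit:
{"method": "arm_command", "body": {"steps": [[0,0.06,0,0,0,0,0],[0,0.06,0,0,0,0,0]]}}

```text
time_s: 16.9
position: [0.654, 0.13, 0.1317]
tool_rot: [[0.013, 1.0, -0.001], [1.0, -0.013, -0.0], [-0.0, -0.001, -1.0]]
force: [-0.6, 0.6, -0.8]
width: 0.156
grip_force: 41.0
```

Emit:
{"method": "arm_command", "body": {"steps": [[0,0.06,0,0,0,0,0],[0,0.06,0,0,0,0,0]]}}

```text
time_s: 17.1
position: [0.654, 0.1304, 0.1317]
tool_rot: [[0.013, 1.0, -0.001], [1.0, -0.013, -0.001], [-0.001, -0.001, -1.0]]
force: [-0.0, -1.0, -1.5]
width: 0.152
grip_force: 41.0
```

Emit:
{"method": "arm_command", "body": {"steps": [[0,0.06,0,0,0,0,0],[0,0.06,0,0,0,0,0]]}}

```text
time_s: 17.3
position: [0.654, 0.1307, 0.1317]
tool_rot: [[0.013, 1.0, -0.001], [1.0, -0.013, -0.001], [-0.001, -0.001, -1.0]]
force: [0.8, -2.0, 0.1]
width: 0.155
grip_force: 41.0
```

Emit:
{"method": "arm_command", "body": {"steps": [[0,0.06,0,0,0,0,0],[0,0.06,0,0,0,0,0]]}}

```text
time_s: 17.5
position: [0.654, 0.1311, 0.1317]
tool_rot: [[0.013, 1.0, -0.001], [1.0, -0.013, -0.001], [-0.001, -0.001, -1.0]]
force: [-0.2, -4.2, -1.1]
width: 0.153
grip_force: 41.0
```

Emit:
{"method": "arm_command", "body": {"steps": [[0,0.06,0,0,0,0,0],[0,0.06,0,0,0,0,0]]}}

```text
time_s: 17.7
position: [0.6541, 0.1314, 0.1317]
tool_rot: [[0.013, 1.0, -0.001], [1.0, -0.013, -0.002], [-0.002, -0.001, -1.0]]
force: [-0.2, -5.7, -0.5]
width: 0.157
grip_force: 41.1
```

```bash
python3 st.py
```

```text
17.7 [0.6541 0.1314 0.1317] yaw 89.23257433278255 F tool [-5.6727 -0.1731  0.4954] M tool [ 0.0235 -0.9764 -0.0169]
```

Emit:
{"method": "arm_command", "body": {"steps": [[0,0.04,0,0,0,0,0],[0,0.08,0,0,0,0,0],[0,0.08,0,0,0,0,0]]}}

```text
time_s: 18.0
position: [0.6541, 0.1317, 0.1317]
tool_rot: [[0.013, 1.0, -0.001], [1.0, -0.013, -0.003], [-0.003, -0.001, -1.0]]
force: [-0.9, -6.7, -0.4]
width: 0.151
grip_force: 41.1
```

Emit:
{"method": "arm_command", "body": {"steps": [[0,0,0,0,0,0,0],[0,0,0,0,0,0,0],[0,0,0,0,0,0,0]]}}

```text
time_s: 18.3
position: [0.6541, 0.1317, 0.1317]
tool_rot: [[0.013, 1.0, -0.001], [1.0, -0.013, -0.003], [-0.003, -0.001, -1.0]]
force: [-0.9, -6.5, -0.4]
width: 0.155
grip_force: 41.1
```

Emit:
{"method": "arm_command", "body": {"steps": [[0,0.03,0,0,0,0,0],[0,0.06,0,0,0,0,0],[0,0.06,0,0,0,0,0],[0,0.06,0,0,0,0,0]]}}

```text
time_s: 18.7
position: [0.6541, 0.132, 0.1317]
tool_rot: [[0.013, 1.0, -0.001], [1.0, -0.013, -0.003], [-0.003, -0.001, -1.0]]
force: [0.6, -7.6, -0.1]
width: 0.155
grip_force: 41.1
```

```bash
python3 st.py
```

```text
18.7 [0.6541 0.132  0.1317] yaw 89.23868358722164 F tool [-7.5544  0.7117  0.1645] M tool [-0.0227 -1.3671  0.0263]
```

Emit:
{"method": "arm_command", "body": {"steps": [[0,0.03,0,0,0,0,0],[0,0.03,0,0,0,0,0],[0,0.03,0,0,0,0,0],[0,0.03,0,0,0,0,0]]}}

```text
time_s: 19.1
position: [0.6541, 0.1321, 0.1317]
tool_rot: [[0.013, 1.0, -0.001], [1.0, -0.013, -0.004], [-0.004, -0.001, -1.0]]
force: [-0.2, -8.2, -0.3]
width: 0.153
grip_force: 41.1
```

```bash
python3 st.py
```

```text
19.1 [0.6541 0.1321 0.1317] yaw 89.23709747432912 F tool [-8.1828 -0.0476  0.3108] M tool [ 0.0336 -1.4609  0.0263]
```

The buffer pushes back with 8.2 N, so I'll release now.

Emit:
{"method": "arm_command", "body": {"steps": [[0.25,0,0,0,0,0,0],[0.35,0,0,0,0,0,0],[0.5,0,0,0,0,0,0],[0.5,0,0,0,0,0,0],[0.5,0,0,0,0,0,0],[0.5,0,0,0,0,0,0]]}}

```text
time_s: 19.7
position: [0.6541, 0.1343, 0.1317]
tool_rot: [[0.013, 1.0, -0.001], [1.0, -0.013, 0.0], [-0.0, -0.001, -1.0]]
force: [0.2, -1.1, -0.2]
width: 0.5
grip_force: 0.0
```

Emit:
{"method": "arm_command", "body": {"steps": [[0.5,0,0,-1,0,0,0],[0.5,0,0,-3,0,0,0],[0.5,0,0,-6,0,0,0],[0.5,0,0,-10,0,0,0],[0.5,-3,0,-12,0,0,0],[0.5,-7,0,-12,0,0,0],[0.5,-7,0,-12,0,0,0],[0.5,-7,0,-12,0,0,0]]}}

```text
time_s: 20.5
position: [0.6533, 0.0635, 0.2524]
tool_rot: [[0.015, 1.0, -0.0], [1.0, -0.015, 0.0], [0.0, -0.0, -1.0]]
force: [-0.3, -0.3, -0.3]
width: 0.5
grip_force: 0.0
```

```bash
python3 st.py
python3 - <<'E'
from h import *
s=manip.read_state(); ci=cam("wrist"); im,d=vision.grab_frame("wrist"); P=cloud("wrist",d,ci).reshape(-1,3)
q=P[(abs(P[:,0]-.654)<.025)&(P[:,1]>.08)&(P[:,1]<.15)&(P[:,2]>.122)&(P[:,2]<.17)].astype(np.float32)
for lo,hi in((.122,.135),(.143,.17)):
    w=q[(q[:,2]>lo)&(q[:,2]<hi)]; print(len(w),cv2.minAreaRect(w[:,:2]*1000) if len(w)>5 else "",np.median(w[:,2]))
sc,_=vision.grab_frame("scene"); save("end",np.hstack([cv2.resize(im,(400,300)),cv2.resize(sc[180:330,250:450],(400,300))]))
E
```

```text
20.5 [0.6533 0.0635 0.2524] yaw 89.12258042794065 F tool [-0.2687 -0.3271  0.3139] M tool [ 0.0181 -0.0097  0.0162]
1338 ((654.6658935546875, 132.90853881835938), (34.157371520996094, 35.9703369140625), 89.15106964111328) 0.12361246
1046 ((654.4254150390625, 127.41221618652344), (23.74582290649414, 13.88575267791748), 88.68728637695312) 0.15174425
```

View pics/end.png

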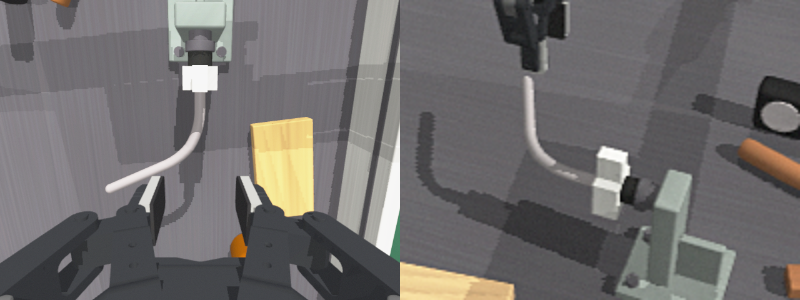

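The block hangs level on the rod, touching the rubber (left half (200,78), right half (608,185)). Its centre is at y = 127.4 mm, which matches the contact position I felt (127.5 mm). The gripper is clear.

```bash
python3 -c "
from plant import manip
print(manip.close_job())"
```

```text
the job is handed in; nothing more can be done
None
```

The larger stop block is threaded along the rod, was pressed against the rubber buffer at about 8.2 N and released there, and the job is handed in at about 20.6 s with the small block and the other things left alone.

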